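# Trim the oxygen meter to its index clip

## Robot

A 6-joint arm with a two-finger parallel gripper is mounted at the origin on the work surface. World frame = base frame: x ahead of the robot, y to its left, z up, the work surface at z = 0. Lengths are in m, angles in rad, forces in N, time in s.
With the tool pointing down it reaches from about 0.4 to 0.825 m from the base axis. Payload 7 kg.
Tool frame: the origin (TCP) lies at the centre of the arm's flange, where the gripper is bolted on; the fingertips stand 173 mm ahead of it and the grasp point (between the pads) lies arm.grip_point_offset ahead of it (arm.grip_point_offset is the distance from the TCP to the grasp point, in m); z points along the fingers, y is the direction in which the jaws open and shut (so a half turn about z gives the same grasp; the last joint's range is limited). The gripper opens to 85 mm and grips with 20 to 120 N. Pads are 22 mm wide; open, the fingers measure 114 mm over their backs; the gripper's body (76 mm by 85 mm) begins 54 mm behind the grasp point. The pads swing forward as they close: fully open they stand 13 mm farther back than shut.
Start: joints at [1.518, 0.359, 0.012, 0, -1.224, -0.288], TCP at [0.226, 0.636, 0.405] pointing down, gripper open.
Joint ranges: [-3.07, 3.07], [-1.43, 2.12], [-1.02, 1.25], [-3.03, 1.67], [-3.05, -0], [-3.03, 3.03]. Speed limits (rad/s): [2.39, 2.39, 3.01, 3.14, 3.14, 3.14].

## Interface

Orientations are given as a unit quaternion [x, y, z, w].
In Python, from plant import arm gives the robot as it stands. The module is installed in compiled form; this text tells all that it offers.
- The arm moves only by the tool jog_arm, never from a script. Its arguments are lists of equal length, an entry for each row: "jaw": the opening, from 0 (shut) to 1 (fully open); "slide": the shift along the tool's x, y, z scaled (see below), a list of three; "delta_rot": the turn, a rotation vector about the tool's x, y, z scaled (see below), a list of three. In form: {"jaw": [jaw, ...], "slide": [[dx, dy, dz], ...], "delta_rot": [[ax, ay, az], ...]}. A call has 1 to 10 rows; each row shifts and turns the pose as measured when the row begins, along the tool's axes as they then stand; what a row does not reach is not made up. The controller multiplies each number of a shift by 0.15 m and each number of a turn by 30 degrees. A row lasts 1/8 s, in which the tool goes at most 62.5 mm and 10.7 degrees, less where a joint would pass 70% of its speed; a pose out of reach is approached as far as the arm can. A call with a number of a shift or a turn outside -1 to 1 is refused whole. A call with a gripper value outside its range is refused whole. The fingers move at their own pace and stop on an object; the grip force is fixed at half the most. Time passes only in rows, so rows that do not move let the fingers close. It gives the time, the measured TCP pose, the force and the opening at its end, in the units of the state.
- arm.get_state(): the state, without advancing time (a new reading comes with each control period).
- arm.capture(name): name is "scene" or "side" or "wrist"; returns a dict with "frame" (480x640x3 uint8, red, green, blue), "K" (3x3 intrinsics, pixels), "rvec" (rotation vector, rad) and "tvec" (3), from world to camera coordinates, as OpenCV has them. Camera axes: x right, y down, z forward; pixel columns grow to the right and rows downward; lengths in m; the calibration is good to about 2 mm. A picture is of the moment at which its call begins. There is no depth.
- arm.close_job(): hands the job in, once; it reports no verdict.
Trained networks look in the newest picture that a camera, given by its name, has taken for a name from the list of things; names that differ only in an ending like _2 or _b are one class to them, and where a whole thing is asked for, a point or a joint stands for the part that bears it (a point fixed in the world has none). Each returns a list of dicts, best first, with "conf" (0 to 1); they miss things now and then, are a little off and sometimes report something else, mostly with a low value. They report only what shows in the picture. A call takes as long as a camera call. They do not tell look-alikes from the thing itself.
- arm.look_for(camera, name): "location" ([x, y, z] in m, in world coordinates, good to about 4 mm: the middle of the surface that is visible of it).
The state is a dict: "time": time; "joint_positions": joint angles; "joint_velocities": joint speeds; "joint_torque": joint torques, N m; "ee_pos": TCP position; "tcp_rot": TCP orientation; "contact_force": force on the tool from outside, world axes, zero at the start; "moment": the same for the moment, N m; "opening": opening from 0.0 (shut) to 1.0 (fully open).
Only numpy, scipy, OpenCV 4.12 (cv2) and the standard library are available. Lean on these libraries where they do the work, as an engineer would, in place of code of your own. Each camera call takes 0.05 s, during which the arm holds its last target. There are 200 camera calls.

## Task

Take the square-handled tuning tool from its stand, seat its blade in the slotted trimmer screw in the middle of the oxygen meter's dial and gently turn the screw with it until the pointer points at the steel index clip. Then put the tool back in the hole it came from, fully home and upright, and let go. Press only lightly: never push the sprung screw down onto its stop (about 9 N). Turn only with the tool, and leave the clip and the other things on the bench alone.

Things in the scene. Friction and masses are not known exactly. Their poses are not given: they have to be found in the camera images.
- meter: oxygen meter, fixed: white box 150 (x) x 180 (y) x 60 mm high with a flat grey dial disc 128 mm across, 3 mm thick, centred on its top; origin under its centre, z up
- hub: black round trimmer hub with pointer, centred on the dial. Turns about its own z (vertical, counter-clockwise from above positive), needs about 0.03 N m, stays where left. x axis along the pointer. Origin: on the axis, level with the screw's top face, 74 mm above the bench. Hub 34 mm across, rim 8 mm above the origin
- pointer_tip (a point): end of the black pointer bar, 50 mm from the hub's axis, 66 mm above the bench; axes as hub
- well_rim (a point): centre of the hub's rim, 82 mm above the bench: mouth of the round well that leads down to the screw, 25 mm wide in its topmost 3 mm, then 19 mm, 8 mm deep down to the screw's top face; axes as hub
- screw (a point): centre of the brass screw's top face in the well, axes as hub (not the slot's). A slot 4.6 mm wide, 6 mm deep runs through the centre from wall to wall, at an unmeasured angle within 1.1 rad of the pointer's line: see or feel it. The screw is sprung (see seat) and jumps up when a pressing blade comes over the slot. Blade play about 0.13 rad each way
- seat (a joint): how far the sprung screw is pushed down (m): 0 at rest, 0.003 on its hard stop; it yields 3 N per mm, so about 9 N push it onto the stop, which must not happen
- index_clip (a point): small steel index clip on the rim of the dial, 12 x 4 x 6 mm; point at its inner part, 55 mm from the hub's axis and 66 mm above the bench; its x axis points straight away from the hub's axis, so the pointer is right when the hub's x axis has this direction. It is always clockwise (seen from above) of the pointer at the start, by 0.4 to 1.35 rad
- tool_handle (a point): centre of the square handle (16 x 16 x 60 mm) of the white plastic tuning tool; its faces look along x and y, z up the tool, 35 g. Below it a flange 24 mm across, 4 mm thick, its underside 34 mm below this point, then a round shaft 14 mm across, 40 mm long, then the blade, whose end is 80 mm below this point
- tool_tip (a point): end of the tuning tool's flat blade, on its axis; axes as tool_handle. Blade 6 mm long, 13 mm wide along x, 3 mm thick along y, its last 3 mm thinned to 12 x 2.4 mm. Fully in the slot this point is 6 mm or more below screw as listed, which does not move when the screw is pushed down
- stand: grey tool stand, fixed: block 60 (x) x 150 (y) x 55 mm high with two round upright holes 18 mm across, chamfered, 52 mm deep at x = 0, y = +40 and -40 mm; origin under its centre. The tuning tool stands in either one, its flange resting on the top (handle centre 89 mm above the bench), the nut driver in the other
- nutdriver: socket driver, a bystander: same shaft and flange as the tuning tool but a ROUND handle 19 mm across and a round tip; stands in the stand's other hole; origin at its lower end
- flask1: stoppered clear glass sample bottle, 62 mm across, 140 mm tall, origin under its centre; bystander
- flask2: a second such bottle; bystander
- flask3: a third such bottle of amber glass; bystander
- amber: amber reagent bottle, 68 mm across, 140 mm tall, origin under its centre; bystander
- beaker: small glass beaker, 60 mm across, 65 mm tall, between meter and stand, origin under its centre; bystander
- jar: white screw jar, 48 mm across, 50 mm tall, origin under its centre; bystander
Things that resemble listed ones, but are neither listed nor needed, are in the scene too. Leave any blue look-alike of the stand alone.

How it is judged:
On the way, in this order (a step that is already met when the one before it is completed fails the run):
1. the tuning tool's blade is seated in the trimmer's slot (z of tool_tip in the frame of hub below -0.0045 m and horizontal distance between tool_tip and hub below 0.004 m and angle between tool_tip's own z axis and vertical below 0.15 rad), for 0.2 s.
2. with the blade in the slot the pointer is brought to the index clip (all of step 1 and angle between the x axis of hub and the x axis of index_clip, either way round below 0.1 rad), for 0.2 s.
At the end, for the whole second after the job is handed in: The pointer points at the index clip within 0.10 rad (about 6 degrees); the tuning tool stands upright (within 0.1 rad) in the hole it came from, flange down on the stand within 3 mm (angle between the x axis of hub and the x axis of index_clip, either way round below 0.1 rad and angle between tool_handle's own z axis and vertical below 0.1 rad and z of tool_handle in the frame of stand between 0.085 and 0.092 m and distance of tool_handle from where it was at the start of the episode below 0.008 m); the robot touches nothing.
It fails at once if the sprung screw is pushed down onto its stop (value of joint seat above 0.0029 m).
It fails at once if the trimmer hub or its screw is pushed with more than 25 N (contact force between anything else and hub above 25 N).
It fails at once if the fingers touch the hub or pointer (contact force between the fingers and hub above 0.5 N).
It fails at once if the index clip is shifted by more than 3 mm (distance of index_clip from where it was at the start of the episode above 0.003 m).
It fails at once if a bystander is shifted by more than 25 mm (distance of any of nutdriver, flask1, flask2, flask3, amber, beaker, jar from where it was at the start of the episode above 0.025 m).
It also fails if it takes over 72 s, if anything falls off the work surface, if the arm or the gripper's body presses on something with over 40 N, if the wrist force passes 120 N, or if a joint passes its speed limit or range.

## Working session

There is one attempt and no reset: what is moved stays moved. The work goes in short steps, Python scripts to look and compute and a tool call to move; the robot and the scene stay as the last step left them, time stands still between calls to the robot, and variables do not carry over. Pictures are saved under pics/ and viewed, about 8 in all and at most 12, crops included, and the job is handed in when it is done.

Besides the shell and the picture viewer there is one more tool, called after "Call:" as name(argument=value, ...) on one line, values as JSON. jog_arm: Moves the arm, as the interface text tells. Its arguments: {"type":"object","properties":{"jaw":{"type":"array","items":{"type":"number"}},"slide":{"type":"array","items":{"type":"array","items":{"type":"number"}}},"delta_rot":{"type":"array","items":{"type":"array","items":{"type":"number"}}}},"required":["jaw","slide","delta_rot"]}

```bash
mkdir -p pics
cat > h.py <<'E'
import numpy as np, cv2
from scipy.spatial.transform import Rotation as R
from plant import arm
def cap(n,f=None,crop=None,scale=1):
    c=arm.capture(n)
    im=c['frame'][:,:,::-1]
    if f:
        if crop: x0,y0,x1,y1=crop; im=im[y0:y1,x0:x1]
        if scale!=1: im=cv2.resize(im,None,fx=scale,fy=scale,interpolation=cv2.INTER_CUBIC)
        cv2.imwrite('pics/'+f,im)
    return c
def proj(c,P):
    return cv2.projectPoints(np.array(P,float).reshape(-1,3),c['rvec'],c['tvec'],c['K'],None)[0].reshape(-1,2)
def ray(c,uv,z):
    Rm=cv2.Rodrigues(np.array(c['rvec'],float))[0]; t=np.array(c['tvec'],float).ravel()
    o=-Rm.T@t; d=Rm.T@np.linalg.inv(c['K'])@np.array([uv[0],uv[1],1.])
    return o+d*(z-o[2])/d[2]
E
python3 - <<'E'
from h import *
s=arm.get_state(); print(s['time'],s['ee_pos'],s['tcp_rot'],s['opening'],arm.grip_point_offset)
a=cap('scene');b=cap('side')
cv2.imwrite('pics/a.png',cv2.resize(np.vstack([a['frame'],b['frame']])[:,:,::-1],(480,720))[:0] if 0 else np.hstack([cv2.resize(a['frame'],(400,300)),cv2.resize(b['frame'],(400,300))])[:,:,::-1])
cv2.imwrite('pics/a1.png',a['frame'][:,:,::-1]);cv2.imwrite('pics/b1.png',b['frame'][:,:,::-1])
for cam in ['scene','side']:
  for n in ['meter','screw','pointer_tip','index_clip','well_rim','tool_handle','stand','nutdriver','beaker','jar','flask1','amber']:
    print(cam,n,[(np.round(d['location'],3).tolist(),round(d['conf'],2)) for d in arm.look_for(cam,n)][:4])
E
```

```text
0.0 [0.22554852 0.63599037 0.40375546] [ 9.85504214e-01 -1.69648919e-01 -8.20074978e-05  8.25564924e-04] 0.9991988931887035 0.1547
scene meter [([0.61, -0.146, 0.058], 0.56)]
scene screw [([0.698, 0.391, 0.088], 0.72), ([0.625, -0.361, 0.066], 0.2)]
scene pointer_tip []
scene index_clip []
scene well_rim [([0.596, -0.16, 0.077], 0.69)]
scene tool_handle [([0.409, 0.046, 0.042], 0.59), ([0.543, 0.18, 0.092], 0.45)]
scene stand [([0.524, 0.416, 0.058], 0.72), ([0.412, 0.669, 0.051], 0.71), ([0.4, 0.216, 0.053], 0.64), ([0.298, 0.378, 0.052], 0.63)]
scene nutdriver [([0.538, 0.257, 0.091], 0.7)]
scene beaker [([0.576, 0.035, 0.039], 0.97)]
scene jar [([0.41, 0.041, 0.045], 0.58)]
scene flask1 [([0.753, 0.156, 0.071], 0.87), ([0.748, 0.028, 0.071], 0.82), ([0.625, -0.362, 0.063], 0.78)]
scene amber [([0.7, 0.395, 0.09], 0.56)]
side meter [([0.579, -0.197, 0.058], 0.73)]
side screw [([0.588, -0.164, 0.077], 0.47)]
side pointer_tip [([0.574, 0.022, 0.045], 0.74), ([0.595, -0.166, 0.079], 0.69)]
side index_clip []
side well_rim [([0.588, -0.164, 0.077], 0.66)]
side tool_handle [([0.525, 0.167, 0.087], 0.6)]
side stand [([0.518, 0.16, 0.049], 0.96), ([0.28, 0.331, 0.057], 0.95), ([0.384, 0.616, 0.054], 0.87), ([0.375, 0.174, 0.053], 0.72)]
side nutdriver [([0.531, 0.249, 0.087], 0.55)]
side beaker [([0.577, 0.024, 0.043], 0.95)]
side jar [([0.395, 0.018, 0.039], 0.65), ([0.529, 0.164, 0.09], 0.61), ([0.594, -0.166, 0.07], 0.47), ([0.579, -0.202, 0.057], 0.34)]
side flask1 [([0.73, 0.127, 0.059], 0.97), ([0.735, 0.0, 0.06], 0.78), ([0.603, -0.386, 0.063], 0.73), ([0.578, 0.021, 0.046], 0.4)]
side amber [([0.674, 0.364, 0.071], 0.76)]
```

View pics/a1.png

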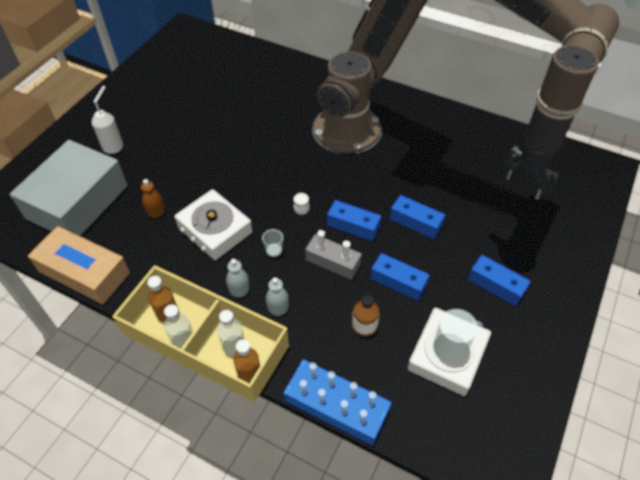

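Call:
jog_arm(jaw=[1,1,1,1,1,1,1,1,1], slide=[[0.3,0.22,0],[0.3,0.22,0],[0.3,0.22,0],[0.3,0.22,0],[0.3,0.22,0],[0.3,0.22,0],[0.3,0.22,0],[0.2,0.15,0],[0,0,0]], delta_rot=[[0,0,0],[0,0,0],[0,0,0],[0,0,0],[0,0,0],[0,0,0],[0,0,0],[0,0,0],[0,0,0]])

```text
time: 2.42
ee_pos: [0.4724, 0.2717, 0.4053]
tcp_rot: [0.986, -0.168, 0.001, -0.001]
contact_force: [-0.5, 0.6, -0.5]
opening: 1.003
```

Run:
```python
from h import *
s=arm.get_state(); print(s['time'],s['ee_pos'],s['tcp_rot'])
c=cap('wrist','w1.png')
Rm=cv2.Rodrigues(np.array(c['rvec'],float))[0];print(-Rm.T@np.array(c['tvec']).ravel(),Rm)
for n in ['tool_handle','stand','nutdriver']:
    print(n,[(np.round(d['location'],3).tolist(),round(d['conf'],2)) for d in arm.look_for('wrist',n)][:4])
```

```text
2.425 [0.47235102 0.27171025 0.40526972] [ 9.85725745e-01 -1.68352305e-01  1.14245225e-03 -9.75823165e-04]
[0.54071405 0.24757198 0.37548747] [[-0.33280858 -0.942989   -0.0031931 ]
 [-0.90532786  0.31856573  0.28088671]
 [-0.26385587  0.09637231 -0.95973562]]
tool_handle [([0.532, 0.18, 0.114], 0.57)]
stand [([0.303, 0.364, 0.049], 0.8), ([0.509, 0.402, 0.057], 0.75), ([0.412, 0.643, 0.034], 0.67), ([0.394, 0.207, 0.055], 0.66)]
nutdriver [([0.538, 0.254, 0.12], 0.72)]
```

View pics/w1.png

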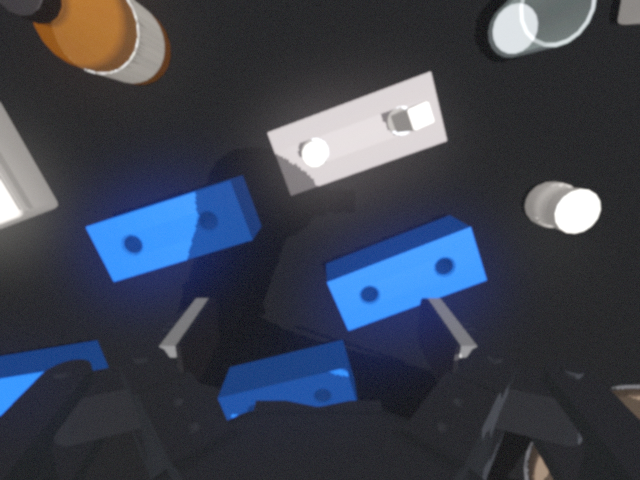

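Run:
```python
from h import *
c=cap('wrist','w2.png',(380,80,460,150),8)
P=[ray(c,p,.055)[:2] for p in [(268,132),(432,72),(447,142),(290,195)]]
print(np.round(P,4), np.mean(P,0))
e=(P[1]-P[0]+P[2]-P[3]); print('long axis',e/np.linalg.norm(e), np.arctan2(-e[0],e[1]) )
print(ray(c,(421,117),.119),ray(c,(315,152),.119))
```

```text
[[0.562  0.291 ]
 [0.5612 0.1404]
 [0.5007 0.1415]
 [0.5024 0.2922]] [0.53156716 0.21628827]
long axis [-0.00797267 -0.99996822] 3.133619900520356
[0.53117039 0.17675034 0.119     ] [0.53324628 0.25563568 0.119     ]
```

View pics/w2.png

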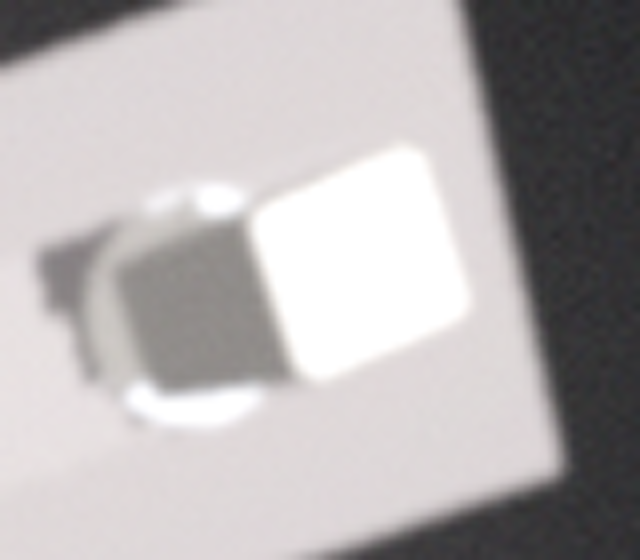

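Run:
```python
from h import *
c=cap('wrist')
p=np.array([(250,212),(415,148),(470,305),(310,382)])/8+[380,80]
P=np.array([ray(c,q,.119)[:2] for q in p]); print(np.round(P,4),P.mean(0))
for i in range(4):
    d=P[(i+1)%4]-P[i]; print(np.linalg.norm(d), np.degrees(np.arctan2(d[1],d[0]))%90)
```

```text
[[0.5401 0.1817]
 [0.5404 0.1668]
 [0.5262 0.1653]
 [0.5246 0.1803]] [0.5328428  0.17352084]
0.014930443153481687 1.2475400864336734
0.01428161439387448 6.030661930857235
0.015089322395095837 6.233051407543115
0.015581305463183225 5.2555520832294
```

Call:
jog_arm(jaw=[1,1,1,1,1,1,1,1,1], slide=[[0.155,0.31,0],[0.155,0.31,0],[0.155,0.31,0],[0.155,0.31,0],[0.155,0.31,0],[0.155,0.31,0.1],[0.155,0.31,0.2],[0.155,0.31,0.2],[0,0,0]], delta_rot=[[0,0,0],[0,0,0],[0,0,0],[0,0,0],[0,0,0],[0,0,0],[0,0,0],[0,0,0],[0,0,0]])

```text
time: 3.85
ee_pos: [0.53, -0.1401, 0.3283]
tcp_rot: [0.988, -0.157, 0.003, -0.002]
contact_force: [-0.8, 0.0, -0.6]
opening: 1.0
```

Run:
```python
from h import *
s=arm.get_state(); print(s['time'],s['ee_pos'],s['tcp_rot'])
c=cap('wrist','w3.png',(0,0,640,480),1.25)
for n in ['screw','index_clip','pointer_tip','well_rim','meter']:
    print(n,[(np.round(d['location'],3).tolist(),proj(c,d['location']).round(),round(d['conf'],2)) for d in arm.look_for('wrist',n)][:3])
```

```text
3.85 [ 0.53003513 -0.14011766  0.32827184] [ 0.98755214 -0.1572527   0.00303031 -0.00178493]
screw [([0.597, -0.161, 0.081], array([[318., 147.]]), 0.77)]
index_clip [([0.645, -0.192, 0.07], array([[342.,  51.]]), 0.58)]
pointer_tip []
well_rim [([0.595, -0.165, 0.077], array([[325., 148.]]), 0.77)]
meter [([0.602, -0.161, 0.057], array([[316., 140.]]), 0.83)]
```

View pics/w3.png

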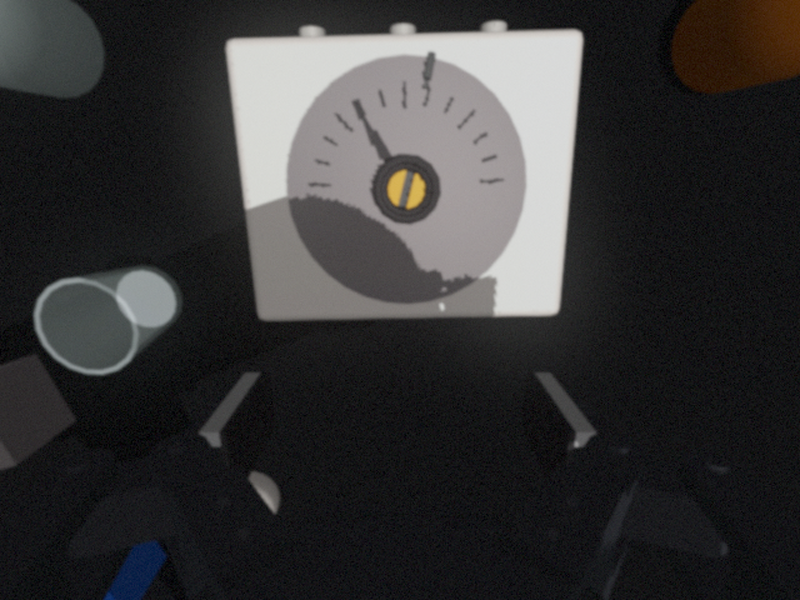

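Run:
```python
from h import *
c=cap('wrist','w4.png',(270,30,370,190),5)
g=lambda u,v,z: ray(c,(u/1.25,v/1.25),z)
for n,u,v,z in [('rim',406,188,.082),('tip',357,102,.066),('clip',429,67,.066),('s1',411,172,.074),('s2',402,207,.074)]: print(n,g(u,v,z))
```

```text
rim [ 0.59609945 -0.16064095  0.082     ]
tip [ 0.64404682 -0.14971065  0.066     ]
clip [ 0.64812356 -0.18936589  0.066     ]
s1 [ 0.602758   -0.16554945  0.074     ]
s2 [ 0.58737893 -0.1557815   0.074     ]
```

View pics/w4.png

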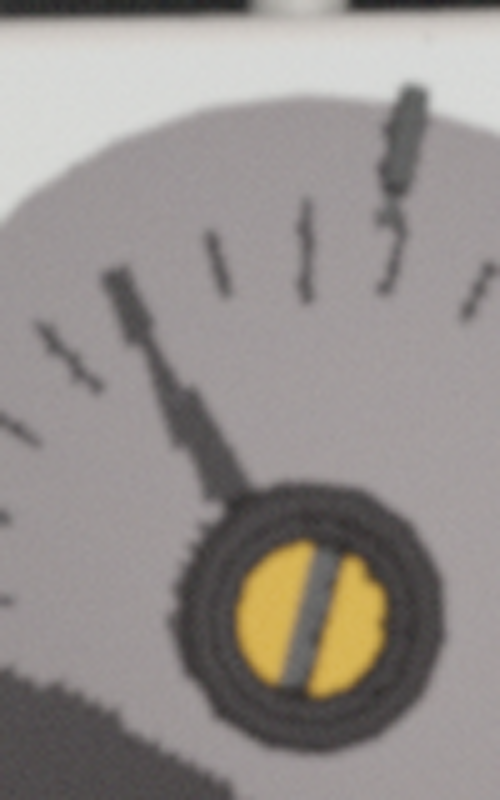

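Run:
```python
from h import *
c=cap('wrist')
g=lambda u,v,z: ray(c,(u/5+270,v/5+30),z)[:2]
h1=g(307,617,.082);h2=g(312,618,.074);print('hub',h1,h2)
h=(h1+h2)/2
a=lambda d: np.degrees(np.arctan2(d[1],d[0]))
tip=g(117,270,.066);ci=g(397,190,.069);co=g(413,92,.069);s1=g(328,548,.074);s2=g(295,690,.074)
print('tip',tip,np.linalg.norm(tip-h),a(tip-h));print('clip',ci,co,np.linalg.norm(ci-h),np.linalg.norm(co-h),a(ci-h),a(co-h),a(co-ci));print('slot',np.linalg.norm(s1-s2),a(s1-s2), a(g(312,700,.074)*0+s1-s2))
# meter box corners for centre z=.06 in 800px picture
P=np.array([ray(c,(u/1.25,v/1.25),.06)[:2] for u,v in [(228,40),(581,32),(558,315),(261,320)]]);print(P,P.mean(0))
```

```text
hub [ 0.59300887 -0.16411153] [ 0.59243151 -0.16487452]
tip [ 0.64108626 -0.15407417] 0.0494755411876561 12.156686965478666
clip [ 0.63848448 -0.19040534] [ 0.64839915 -0.19537756] 0.052591054380436146 0.06367104212733204 -29.51908217244192 -29.016673106022328 -26.633833703092744
slot 0.01840118806255957 -30.710549114950627 -30.710549114950627
[[ 0.69247183 -0.09681794]
 [ 0.64086165 -0.26729689]
 [ 0.49789478 -0.22515543]
 [ 0.54909689 -0.05456272]] [ 0.59508129 -0.16095825]
```

Run:
```python
from h import *
s=arm.get_state(); print(s['time'],s['ee_pos'],s['tcp_rot'],np.round(s['joint_positions'],3))
c=cap('wrist'); im=c['frame']; hsv=cv2.cvtColor(im,cv2.COLOR_RGB2HSV)
m=((hsv[...,0]>15)&(hsv[...,0]<35)&(hsv[...,1]>110)&(hsv[...,2]>120)).astype(np.uint8)
m[:, :270]=0;m[:,370:]=0;m[200:]=0
ys,xs=np.nonzero(m); print(len(xs),xs.min(),xs.max(),ys.min(),ys.max())
pts=np.column_stack([xs,ys]).astype(np.float32)
ctr,r=cv2.minEnclosingCircle(pts); print(ctr,r,ray(c,ctr,.074),ray(c,pts.mean(0),.074))
# slot: split into two components
n,l,st,ce=cv2.connectedComponentsWithStats(m); print(st[1:,4],ce[1:])
k=[i for i in range(1,n) if st[i,4]>30]
if len(k)==2:
    d=ray(c,ce[k[1]],.074)-ray(c,ce[k[0]],.074); print('slot deg',np.degrees(np.arctan2(d[1],d[0]))+90)
s=arm.get_state(); print(s['time'],s['ee_pos'])
```

```text
4.25 [ 0.53073914 -0.13702356  0.33196771] [ 0.98791421 -0.15485602  0.00623691 -0.00249494] [ 0.104  0.208 -0.375 -0.002 -0.974  1.157]
548 317 346 138 168
(331.38775634765625, 153.16326904296875) 15.53719711303711 [ 0.59278707 -0.16447181  0.074     ] [ 0.5927378  -0.16437878  0.074     ]
[273 275] [[323.45054945 150.96336996]
 [339.04       155.58545455]]
slot deg -33.84620052791314
4.3 [ 0.53065437 -0.13718284  0.33180895]
```

```bash
cat >> h.py <<'E'
def rel(pos,yaw):
    """tool-frame shift and turn (scaled) to reach pos, pointing down with x axis at yaw deg"""
    s=arm.get_state(); r=R.from_quat(s['tcp_rot'])
    t=R.from_euler('z',yaw,degrees=True)*R.from_euler('x',180,degrees=True)
    p=np.array(pos)-s['ee_pos']
    print('t',s['time'],'pos',np.round(s['ee_pos'],4),'yaw',np.degrees(np.arctan2(*r.as_matrix()[1::-1,0])).round(2),'F',np.round(s['contact_force'],1),'open',round(s['opening'],3))
    print('shift',np.round(r.inv().apply(p)/.15,3),'shift-after-turn',np.round(t.inv().apply(p)/.15,3),'turn',np.round(np.degrees((r.inv()*t).as_rotvec())/30,3))
E
python3 -c "
from h import *
rel((.463,.17,.36),5)"
```

```text
t 4.3 pos [ 0.5307 -0.1372  0.3318] yaw -17.83 F [-0.6 -0.   0.2] open 0.999
shift [-1.054 -1.813 -0.188] shift-after-turn [-0.271 -2.079 -0.188] turn [-0.008 -0.024 -0.761]
```

Call:
jog_arm(jaw=[0.6,0.6,0.6,0.6,0.6,0.6,0.6,0.6,0.6,0.6], slide=[[0,0,-0.05],[0,0,-0.05],[0,0,-0.05],[-0.045,-0.35,0],[-0.045,-0.35,0],[-0.045,-0.35,0],[-0.045,-0.35,0],[-0.045,-0.35,0],[-0.045,-0.3,0],[0,0,0]], delta_rot=[[0,-0.01,-0.25],[0,-0.01,-0.25],[0,0,-0.25],[0,0,0],[0,0,0],[0,0,0],[0,0,0],[0,0,0],[0,0,0],[0,0,0]])

```text
time: 5.55
ee_pos: [0.4572, 0.1777, 0.3608]
tcp_rot: [0.999, 0.051, 0.006, -0.004]
contact_force: [-0.6, -1.0, 0.8]
opening: 0.597
```

Call:
jog_arm(jaw=[0.6,0.6], slide=[[0,0,0],[0,0,0]], delta_rot=[[0,0,0],[0,0,0]])

```text
time: 5.8
ee_pos: [0.4569, 0.1775, 0.3611]
tcp_rot: [0.999, 0.051, 0.006, -0.004]
contact_force: [0.2, -0.9, -0.4]
opening: 0.599
```

Run:
```python
from h import *
c=cap('wrist'); rel((.463,.17,.36),5)
u=proj(c,[.533,.1735,.119])[0].astype(int);print(u)
x0,y0=max(u[0]-50,0),max(u[1]-40,0)
cr=c['frame'][y0:y0+80,x0:x0+100,::-1]
cv2.imwrite('pics/w5.png',cv2.resize(cr,None,fx=6,fy=6,interpolation=cv2.INTER_CUBIC))
m=(c['frame'].min(2)>238).astype(np.uint8)
n,l,st,ce=cv2.connectedComponentsWithStats(m)
for i in range(1,n):
    if st[i,4]>60: 
        rr=cv2.minAreaRect(np.column_stack(np.nonzero(l==i)[::-1]).astype(np.float32)); 
        P=np.array([ray(c,q,.119)[:2] for q in cv2.boxPoints(rr)]); e=P[1]-P[0]
        print(st[i],rr,ray(c,rr[0],.119),np.degrees(np.arctan2(e[1],e[0]))%90)
print('crop',x0,y0)
```

```text
t 5.85 pos [0.4569 0.1774 0.3611] yaw 5.85 F [-0.2  0.5 -0.3] open 0.602
shift [0.035 0.053 0.007] shift-after-turn [0.036 0.053 0.007] turn [-0.016 -0.022  0.028]
[340 140]
[490  83  13  47 283] ((495.04254150390625, 106.27610778808594), (46.166847229003906, 10.996525764465332), 86.00909423828125) [0.56104343 0.08614073 0.119     ] 9.455816681873046
[191 109  31  33 748] ((205.75001525878906, 124.75), (30.405588150024414, 29.698482513427734), 45.0) [0.53374337 0.25418747 0.119     ] 46.44199069879023
[233 113  14  14  81] ((239.50001525878906, 119.0), (17.677669525146484, 4.949747562408447), 45.0) [0.53900315 0.23429831 0.119     ] 47.19724169458787
[321 124  34  35 863] ((337.5, 141.0), (34.0, 33.0), 90.0) [0.53246358 0.17515458 0.119     ] 5.790398876443362
[ 448  292   47   43 1552] ((471.0, 313.0), (42.0, 46.0), 90.0) [0.42886714 0.07042573 0.119     ] 6.04369758560631
crop 290 100
```

View pics/w5.png

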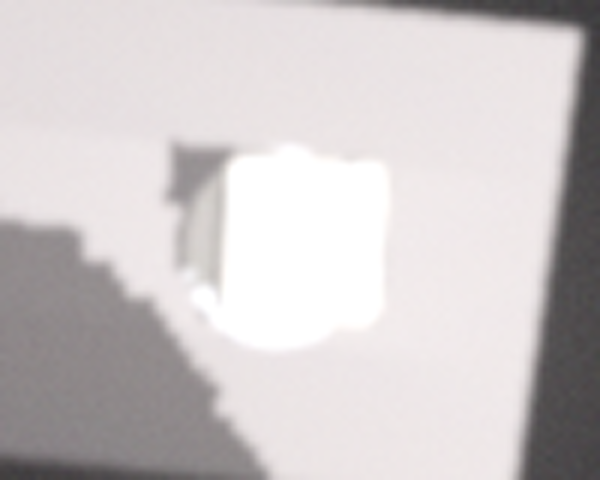

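Call:
jog_arm(jaw=[0.6,0.6,0.6,0.6,0.6,0.6], slide=[[0,0,0],[0.2,0.03,0.1],[0.2,0.03,0.1],[0.1,0.016,0.05],[0,0,0],[0,0,0]], delta_rot=[[-0.016,-0.022,0.015],[0,0,0],[0,0,0],[0,0,0],[0,0,0],[0,0,0]])

```text
time: 6.6
ee_pos: [0.5353, 0.1693, 0.3231]
tcp_rot: [0.999, 0.044, -0.001, 0.001]
contact_force: [0.3, 0.5, 0.0]
opening: 0.603
```

```bash
python3 -c "
from h import *
rel((.533,.1733,.248),5.5)"
```

```text
t 6.6 pos [0.5353 0.1693 0.3231] yaw 4.99 F [0.3 0.5 0. ] open 0.603
shift [-0.012 -0.028  0.5  ] shift-after-turn [-0.012 -0.028  0.5  ] turn [ 0.002  0.004 -0.017]
```

Call:
jog_arm(jaw=[0.6,0.6,0.6,0.6,0.6,0.6,0.6,0.6], slide=[[-0.012,-0.028,0],[0,0,0],[0,0,0.1],[0,0,0.13],[0,0,0.13],[0,0,0.1],[0,0,0.04],[0,0,0]], delta_rot=[[0.002,0.004,-0.017],[0,0,0],[0,0,0],[0,0,0],[0,0,0],[0,0,0],[0,0,0],[0,0,0]])

```text
time: 7.6
ee_pos: [0.5308, 0.1742, 0.245]
tcp_rot: [0.999, 0.049, 0.001, -0.001]
contact_force: [-0.2, -0.3, 0.7]
opening: 0.601
```

```bash
python3 -c "
from h import *
rel((.533,.1733,.248),5.5)"
```

```text
t 7.6 pos [0.5308 0.1742 0.245 ] yaw 5.65 F [-0.2 -0.3  0.7] open 0.601
shift [ 0.014  0.008 -0.02 ] shift-after-turn [ 0.014  0.008 -0.02 ] turn [-0.003 -0.004  0.005]
```

Good. Small fix, then close.

Call:
jog_arm(jaw=[0.6,0.6,0,0,0,0,0,0], slide=[[0.014,0.008,-0.02],[0,0,0],[0,0,0],[0,0,0],[0,0,0],[0,0,0],[0,0,0],[0,0,0]], delta_rot=[[-0.003,-0.004,0],[0,0,0],[0,0,0],[0,0,0],[0,0,0],[0,0,0],[0,0,0],[0,0,0]])

```text
time: 8.6
ee_pos: [0.5338, 0.1735, 0.2502]
tcp_rot: [0.999, 0.049, 0.001, -0.001]
contact_force: [-0.7, -0.1, -0.0]
opening: 0.178
```

```bash
python3 -c "
from h import *
rel((.533,.1733,.34),5.5)"
```

```text
t 8.6 pos [0.5338 0.1735 0.2502] yaw 5.67 F [-0.7 -0.1 -0. ] open 0.178
shift [-0.004 -0.    -0.599] shift-after-turn [-0.005  0.001 -0.599] turn [-0.003 -0.005  0.006]
```

Call:
jog_arm(jaw=[0,0,0,0,0,0,0], slide=[[0,0,-0.05],[0,0,-0.1],[0,0,-0.15],[0,0,-0.2],[0,0,-0.17],[0,0,-0.05],[0,0,0]], delta_rot=[[0,0,0],[0,0,0],[0,0,0],[0,0,0],[0,0,0],[0,0,0],[0,0,0]])

```text
time: 9.48
ee_pos: [0.5332, 0.1731, 0.3663]
tcp_rot: [0.999, 0.049, 0.003, -0.001]
contact_force: [-0.0, -1.0, -0.9]
opening: 0.18
```

Run:
```python
from h import *
rel((.533,.1733,.35),5.5)
t=arm.get_state()['ee_pos']; t=np.array(t)-[0,0,.22]
o=[]
for n in ['side','scene']:
    c=cap(n); u=proj(c,t)[0].astype(int); Rm=cv2.Rodrigues(np.array(c['rvec'],float))[0];print(n,u,-Rm.T@np.array(c['tvec']).ravel())
    o.append(cv2.resize(c['frame'][u[1]-40:u[1]+40,u[0]-30:u[0]+30,::-1],None,fx=6.5,fy=6.5,interpolation=cv2.INTER_CUBIC))
cv2.imwrite('pics/w6.png',np.hstack(o))
```

```text
t 9.475 pos [0.5332 0.1731 0.3663] yaw 5.67 F [-0.  -1.  -0.9] open 0.18
shift [-0.002 -0.001  0.109] shift-after-turn [-0.001 -0.002  0.109] turn [-0.005 -0.01   0.006]
side [313 214] [ 0.19879195 -0.92189059  0.87262319]
scene [320 226] [1.4394526  0.65040556 1.47537546]
```

View pics/w6.png

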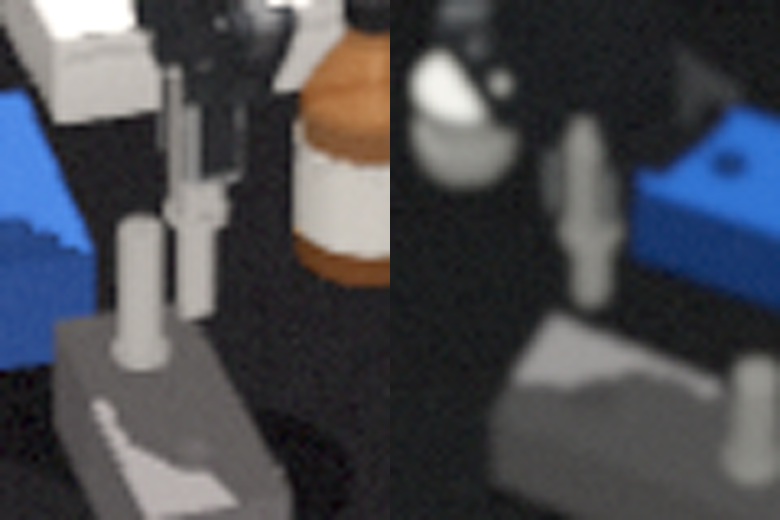

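Run:
```python
from h import *
e=np.array(arm.get_state()['ee_pos'])
for n in ['side','scene']:
    c=cap(n); P=proj(c,[e-[0,0,.2412],e-[0,0,.2352],e-[0,0,.215]]);print(n,P.round(1))
    for v in range(int(P[2,1]),int(P[0,1])+5): print(v,c['frame'][v,int(P[0,0])-7:int(P[0,0])+9].mean(1).astype(int))
    f=c['K'][0,0]; print('px/m',f/np.linalg.norm(cv2.Rodrigues(np.array(c['rvec'],float))[0]@e+np.array(c['tvec']).ravel()))
```

```text
side [[313.3 222.3]
 [313.3 220.3]
 [313.3 213.7]]
213 [171 139  71  31 132 169 177 180 170 127  51  40  37  33  33  30]
214 [169 138  72  36 132 169 178 179 171 131  47  38  36  38  38  36]
215 [170 137  68  38 133 169 177 179 171 128  50  34  38  36  34  36]
216 [171 137  70  35 132 169 176 176 171 130  47  37  36  34  34  31]
217 [171 138  71  36 131 171 178 178 170 128  49  33  38  31  34  38]
218 [172 137  67  29 134 170 177 177 172 128  44  40  30  35  36  40]
219 [170 135  69  41 133 169 177 178 171 129  49  37  35  33  37  39]
220 [170 139  82  65 136 169 177 176 169 127  42  35  32  34  34  36]
221 [170 147 108  93 139 168 178 177 171 131  46  38  28  33  36  32]
222 [167 145 106  94 133 159 166 161 156 117  36  33  33  37  33  33]
223 [169 144 104  92 114 129 121  89  42  36  30  39  35  39  38  37]
224 [169 143 109  94  96  95  96  78  47  40  25  36  40  33  32  36]
225 [169 149 116  96  98  95  92  84  61  40  35  37  41  31  37  34]
226 [168 158 138 109  95  94  93  97  84  58  33  29  38  37  36  32]
px/m 422.1572906459624
scene [[320.6 231.7]
 [320.6 230.4]
 [320.6 226. ]]
226 [ 30  25  30  36  62  97 123 130 134 123  97  63  36  27  33  37]
227 [ 23  29  27  37  60  97 122 132 130 122  98  60  30  34  32  28]
228 [ 25  31  26  39  60  99 122 134 131 121  96  60  32  20  31  28]
229 [ 31  34  25  33  61  97 123 131 130 120  97  61  34  30  25  27]
230 [ 25  26  30  38  57  97 120 129 129 118  91  57  31  27  28  32]
231 [ 27  32  26  34  53  85 114 125 122 108  80  49  29  31  27  31]
232 [ 31  25  29  34  47  71  96 108 101  87  61  42  26  26  26  29]
233 [34 42 50 49 45 52 70 77 71 58 43 31 29 25 34 26]
234 [45 70 83 83 72 60 48 50 44 35 29 27 29 24 23 27]
235 [ 68  99 120 121 109  93  73  59  45  37  30  35  30  30  29  25]
px/m 397.9987756076276
```

Run:
```python
from h import *
s=arm.get_state();r=R.from_quat(s['tcp_rot']);e=np.array(s['ee_pos'])
c=cap('wrist'); P=proj(c,[e+r.apply([0,0,d]) for d in (.2412,.2352,.195)]); print(P)
u=P[0].astype(int);cr=c['frame'][max(u[1]-50,0):u[1]+50,u[0]-60:u[0]+60,::-1]
cv2.imwrite('pics/w7.png',cv2.resize(cr,None,fx=6,fy=6,interpolation=cv2.INTER_CUBIC));print(u,cr.shape)
```

```text
[[317.52696159 255.63045561]
 [317.5168319  258.67741314]
 [317.43213717 284.15312002]]
[317 255] (100, 120, 3)
```

View pics/w7.png

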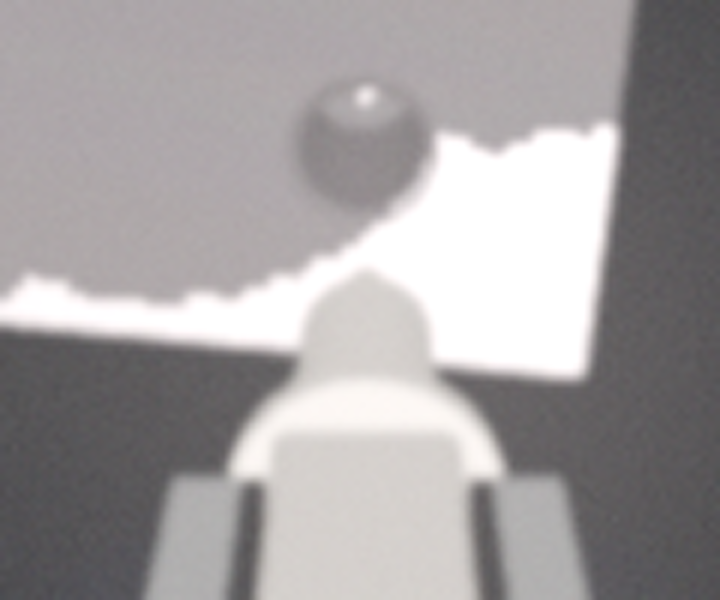

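Run:
```python
from h import *
s=arm.get_state();r=R.from_quat(s['tcp_rot']);e=np.array(s['ee_pos'])
c=cap('wrist'); print(proj(c,[e+r.apply([x,0,.2412]) for x in (.004,.006,.008)]))
print('hole',ray(c,(367/6+257,143/6+205),.055))
rel((.593,-.1642,.36),-32)
```

```text
[[317.47094594 249.8157007 ]
 [317.46725647 246.88957333]
 [317.46354812 243.94847544]]
hole [0.53449204 0.172928   0.055     ]
t 9.775 pos [0.5332 0.173  0.3647] yaw 5.67 F [-0.5  0.4  0.2] open 0.181
shift [0.174 2.277 0.03 ] shift-after-turn [1.529 1.695 0.032] turn [-0.003 -0.004  1.256]
```

Call:
jog_arm(jaw=[0,0,0,0,0,0,0,0,0], slide=[[0.02,0.2,0],[0.02,0.3,0],[0.02,0.33,0],[0.03,0.33,0],[0.03,0.33,0],[0.03,0.33,0],[0.02,0.3,0],[0,0.15,0],[0,0,0]], delta_rot=[[0,0,0],[0,0,0],[0,0,0],[0,0,0],[0,0,0],[0,0,0],[0,0,0],[0,0,0],[0,0,0]])

```text
time: 10.9
ee_pos: [0.5947, -0.173, 0.3582]
tcp_rot: [0.999, 0.051, -0.004, 0.0]
contact_force: [0.4, -0.2, -1.2]
opening: 0.181
```

Call:
jog_arm(jaw=[0,0,0,0,0,0,0], slide=[[0,0,0],[0,0,0],[0,0,0],[0,0,0],[0,0,0],[0,0,0],[0,0,0]], delta_rot=[[0,0,0.25],[0,0,0.26],[0,0,0.26],[0,0,0.26],[0,0,0.22],[0,0,0],[0,0,0]])

```text
time: 11.78
ee_pos: [0.5944, -0.1684, 0.3547]
tcp_rot: [0.96, -0.28, -0.006, 0.002]
contact_force: [0.1, -0.0, -1.2]
opening: 0.182
```

```bash
python3 -c "
from h import *
rel((.593,-.1642,.345),-32)"
```

```text
t 11.775 pos [ 0.5944 -0.1684  0.3547] yaw -32.51 F [ 0.1 -0.  -1.2] open 0.182
shift [-0.022 -0.019  0.065] shift-after-turn [-0.023 -0.019  0.065] turn [ 0.014  0.02  -0.017]
```

Call:
jog_arm(jaw=[0,0,0,0], slide=[[-0.022,-0.019,0],[0,0,0],[0,0,0],[0,0,0]], delta_rot=[[0.014,0.02,-0.01],[0,0,0],[0,0,0],[0,0,0]])

```text
time: 12.28
ee_pos: [0.5929, -0.1636, 0.3547]
tcp_rot: [0.961, -0.275, 0.0, -0.0]
contact_force: [0.9, 0.7, -0.4]
opening: 0.181
```

Run:
```python
from h import *
s=arm.get_state();r=R.from_quat(s['tcp_rot']);e=np.array(s['ee_pos'])
c=cap('wrist'); rel((.593,-.1642,.345),-32)
print('tip',proj(c,e+r.apply([0,0,.2412])),'screw pred',proj(c,(.593,-.1642,.074)),'TCP axis at .074',proj(c,e+r.apply([0,0,e[2]-.074])))
x0,y0=270,165
cr=c['frame'][y0:y0+110,x0:x0+100,::-1]
cv2.imwrite('pics/w8.png',cv2.resize(cr,None,fx=5.4,fy=5.4,interpolation=cv2.INTER_CUBIC))
```

```text
t 12.325 pos [ 0.5929 -0.1636  0.3547] yaw -31.98 F [-0.1 -0.2 -0.7] open 0.178
shift [0.002 0.003 0.065] shift-after-turn [0.003 0.003 0.065] turn [-0.001 -0.001  0.001]
tip [[318.01592306 255.63530098]] screw pred [[318.94113277 238.6126789 ]] TCP axis at .074 [[318.01638497 238.90677565]]
```

View pics/w8.png

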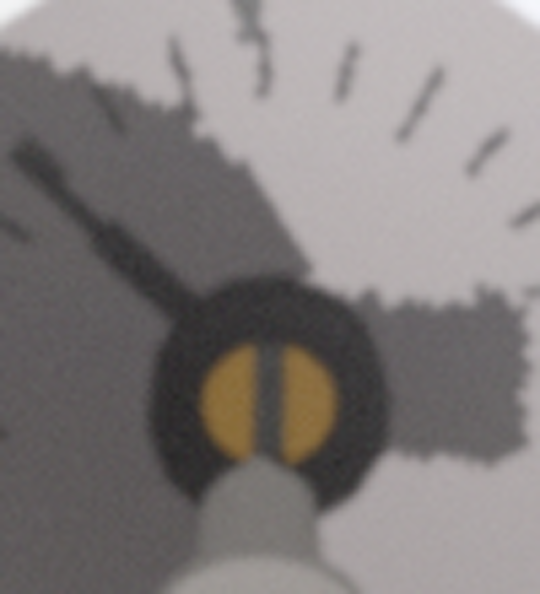

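Call:
jog_arm(jaw=[0,0,0,0,0,0], slide=[[0.002,0.006,0],[0,0,0.08],[0,0,0.08],[0,0,0.04],[0,0,0],[0,0,0]], delta_rot=[[0,0,0],[0,0,0],[0,0,0],[0,0,0],[0,0,0],[0,0,0]])

```text
time: 13.08
ee_pos: [0.5925, -0.1648, 0.3215]
tcp_rot: [0.961, -0.276, -0.001, -0.0]
contact_force: [0.9, 0.2, 0.3]
opening: 0.178
```

Run:
```python
from h import *
rel((.5930,-.1642,.3152),-32)
s=arm.get_state();r=R.from_quat(s['tcp_rot']);e=np.array(s['ee_pos'])
c=cap('wrist');print('screw pred',proj(c,(.593,-.1642,.074)),'TCP axis at .074',proj(c,e+r.apply([0,0,e[2]-.074])),'tip',proj(c,e+r.apply([0,0,.2412])))
x0,y0=270,175
cr=c['frame'][y0:y0+110,x0:x0+100,::-1]
cv2.imwrite('pics/w9.png',cv2.resize(cr,None,fx=5.4,fy=5.4,interpolation=cv2.INTER_CUBIC))
```

```text
t 13.075 pos [ 0.5925 -0.1648  0.3215] yaw -32.0 F [0.9 0.2 0.3] open 0.178
shift [ 0.001 -0.005  0.042] shift-after-turn [ 0.001 -0.005  0.042] turn [ 0.     0.002 -0.   ]
screw pred [[316.81833713 252.11256737]] TCP axis at .074 [[317.97926281 252.62109842]] tip [[317.97825635 255.66503064]]
```

View pics/w9.png

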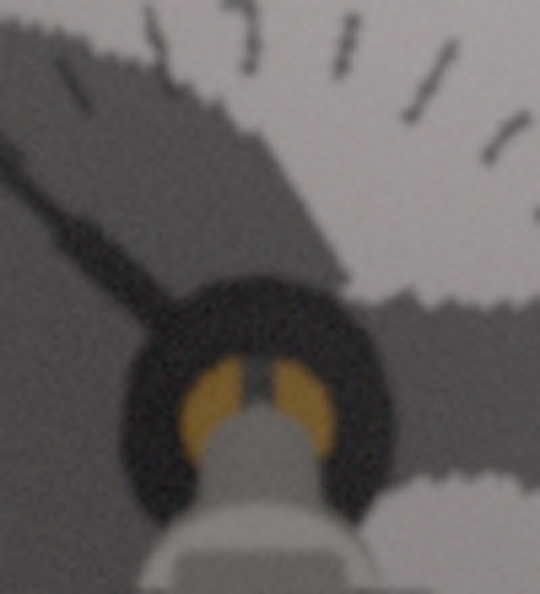

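Call:
jog_arm(jaw=[0,0,0,0], slide=[[0,-0.003,0.025],[0,0,0],[0,0,0.01],[0,0,0]], delta_rot=[[0,0,0],[0,0,0],[0,0,0],[0,0,0]])

```text
time: 13.62
ee_pos: [0.5929, -0.1643, 0.3167]
tcp_rot: [0.961, -0.276, 0.0, -0.0]
contact_force: [-0.1, -0.1, -0.8]
opening: 0.177
```

Run:
```python
from h import *
rel((.5928,-.1643,.3152),-32)
```

```text
t 13.625 pos [ 0.5929 -0.1643  0.3167] yaw -32.0 F [-0.1 -0.1 -0.8] open 0.177
shift [-0.001  0.     0.01 ] shift-after-turn [-0.001  0.     0.01 ] turn [-0.001 -0.    -0.   ]
```

Call:
jog_arm(jaw=[0,0,0,0], slide=[[0,0,0.01],[0,0,0],[0,0,0.006],[0,0,0]], delta_rot=[[0,0,0],[0,0,0],[0,0,0],[0,0,0]])

```text
time: 14.12
ee_pos: [0.5929, -0.1643, 0.3142]
tcp_rot: [0.961, -0.276, 0.0, -0.0]
contact_force: [0.1, 0.3, -0.2]
opening: 0.179
```

Call:
jog_arm(jaw=[0,0], slide=[[0,0,0.004],[0,0,0]], delta_rot=[[0,0,0],[0,0,0]])

```text
time: 14.38
ee_pos: [0.593, -0.1644, 0.3136]
tcp_rot: [0.961, -0.276, 0.0, -0.0]
contact_force: [-0.5, -0.6, -0.5]
opening: 0.181
```

Call:
jog_arm(jaw=[0,0], slide=[[0,0,0.005],[0,0,0]], delta_rot=[[0,0,0],[0,0,0]])

```text
time: 14.62
ee_pos: [0.593, -0.1644, 0.3128]
tcp_rot: [0.961, -0.276, 0.0, -0.0]
contact_force: [-0.4, 0.9, 0.0]
opening: 0.18
```

Run:
```python
from h import *
rel((.5928,-.1643,.3087),-32)
c=cap('wrist');c=cap('wrist');rel((.5928,-.1643,.3087),-32)
```

```text
t 14.625 pos [ 0.593  -0.1644  0.3128] yaw -32.0 F [-0.4  0.9  0. ] open 0.18
shift [-0.001  0.     0.028] shift-after-turn [-0.001  0.     0.028] turn [-0.001 -0.001  0.   ]
t 14.725 pos [ 0.593  -0.1643  0.3129] yaw -32.0 F [0.8 0.2 0.6] open 0.179
shift [-0.001  0.     0.028] shift-after-turn [-0.001  0.     0.028] turn [-0.001 -0.001  0.   ]
```

Call:
jog_arm(jaw=[0,0,0,0], slide=[[0,0,0.008],[0,0,0],[0,0,0.008],[0,0,0]], delta_rot=[[0,0,0],[0,0,0],[0,0,0],[0,0,0]])

```text
time: 15.22
ee_pos: [0.593, -0.1644, 0.3103]
tcp_rot: [0.961, -0.276, 0.0, -0.0]
contact_force: [-0.1, -1.3, -0.5]
opening: 0.177
```

Call:
jog_arm(jaw=[0,0,0,0], slide=[[0,0,0.006],[0,0,0],[0,0,0.006],[0,0,0]], delta_rot=[[0,0,0],[0,0,0],[0,0,0],[0,0,0]])

```text
time: 15.72
ee_pos: [0.5931, -0.1644, 0.3087]
tcp_rot: [0.961, -0.276, 0.0, -0.0]
contact_force: [-0.8, 0.2, 0.6]
opening: 0.177
```

Call:
jog_arm(jaw=[0,0,0], slide=[[0,0,0.005],[0,0,0],[0,0,0]], delta_rot=[[0,0,0],[0,0,0],[0,0,0]])

```text
time: 16.1
ee_pos: [0.593, -0.1644, 0.3083]
tcp_rot: [0.961, -0.276, 0.001, -0.0]
contact_force: [-0.1, 0.1, 1.0]
opening: 0.181
```

Run:
```python
from h import *
F=[]
for i in range(4): arm.capture('wrist'); s=arm.get_state();F.append(np.r_[s['contact_force'],s['moment']])
print(np.mean(F,0).round(2)); rel((.5928,-.1643,.3087),-73.5)
```

```text
[-0.12  0.18  1.7   0.17  0.33 -0.01]
t 16.3 pos [ 0.5931 -0.1644  0.3083] yaw -31.98 F [-0.5  0.1  2.1] open 0.178
shift [-0.002  0.001 -0.003] shift-after-turn [-0.001  0.002 -0.003] turn [-2.000e-03 -1.000e-03  1.384e+00]
```

Call:
jog_arm(jaw=[0,0,0,0], slide=[[0,0,-0.003],[0,0,0],[0,0,0],[0,0,0]], delta_rot=[[0,0,0.05],[0,0,0.1],[0,0,0.1],[0,0,0]])

```text
time: 16.8
ee_pos: [0.5929, -0.1647, 0.3084]
tcp_rot: [0.94, -0.341, 0.0, 0.0]
contact_force: [-0.6, 0.5, 1.1]
opening: 0.183
```

Run:
```python
from h import *
rel((.593,-.1644,.3085),-73.5)
```

```text
t 16.8 pos [ 0.5929 -0.1647  0.3084] yaw -39.9 F [-0.6  0.5  1.1] open 0.183
shift [-0.001 -0.002 -0.001] shift-after-turn [-0.002 -0.001 -0.001] turn [-0.00e+00 -1.00e-03  1.12e+00]
```

Very stable. Continue.

Call:
jog_arm(jaw=[0,0,0,0,0], slide=[[0,-0.002,-0.001],[0,0,0],[0,0,0],[0,0,0],[0,0,0]], delta_rot=[[0,0,0.12],[0,0,0.12],[0,0,0.12],[0,0,0.12],[0,0,0]])

```text
time: 17.42
ee_pos: [0.5928, -0.1648, 0.3084]
tcp_rot: [0.889, -0.458, -0.0, 0.001]
contact_force: [-0.0, -0.4, 2.3]
opening: 0.176
```

Run:
```python
from h import *
rel((.593,-.1644,.3085),-73.5); print(arm.get_state()['moment'])
```

```text
t 17.425 pos [ 0.5928 -0.1648  0.3084] yaw -54.5 F [-0.  -0.4  2.3] open 0.176
shift [-0.002 -0.003 -0.   ] shift-after-turn [-0.002 -0.002 -0.   ] turn [ 0.002 -0.001  0.633]
[-0.04613472  0.31898767  0.04880752]
```

Call:
jog_arm(jaw=[0,0,0,0,0,0], slide=[[0,-0.002,-0.001],[0,0,0],[0,0,0],[0,0,0],[0,0,0],[0,0,0]], delta_rot=[[0,0,0.12],[0,0,0.12],[0,0,0.12],[0,0,0.12],[0,0,0.12],[0,0,0]])

```text
time: 18.18
ee_pos: [0.5928, -0.1648, 0.3084]
tcp_rot: [0.807, -0.59, -0.0, 0.001]
contact_force: [0.6, -0.6, 1.0]
opening: 0.178
```

Run:
```python
from h import *
rel((.593,-.1644,.3085),-73.5)
c=cap('wrist')
cv2.imwrite('pics/w10.png',cv2.resize(c['frame'][150:290,240:400,::-1],None,fx=5,fy=4.2857*1.1667,interpolation=cv2.INTER_CUBIC)[:600])
h=np.array([.593,-.1644]); 
for a in (-29.3,-33,-25): print(a,[(proj(c,[*(h+rr*np.array([np.cos(np.radians(a)),np.sin(np.radians(a))])),z])[0]-[240,150])*5 for rr,z in((.05,.066),(.053,.069),(.063,.069))])
np.savez('c10.npz',**{k:c[k] for k in('K','rvec','tvec')})
```

```text
t 18.175 pos [ 0.5928 -0.1648  0.3084] yaw -72.32 F [ 0.6 -0.6  1. ] open 0.178
shift [-0.002 -0.002 -0.001] shift-after-turn [-0.002 -0.002 -0.001] turn [ 0.004 -0.001  0.039]
-29.3 [array([114.55965626, 252.45561553]), array([ 93.47430999, 238.98617193]), array([ 34.78987601, 179.68220894])]
-33 [array([133.1466141 , 235.61470032]), array([113.44452412, 220.79336145]), array([ 58.56545553, 157.61277709])]
-25 [array([ 94.58556649, 273.40339471]), array([ 72.03507042, 261.60448688]), array([  9.3363912 , 207.08298622])]
```

View pics/w10.png

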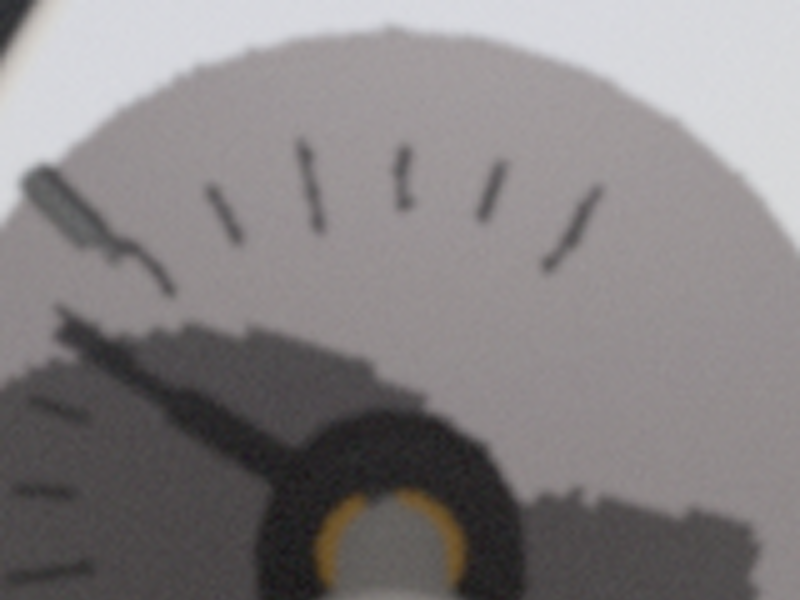

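Run:
```python
from h import *
c=dict(np.load('c10.npz')); h=np.array([.593,-.1644])
for n,u,v,z in(('tip',65,328,.066),('ci',108,252,.069),('co',42,180,.069)):
    d=ray(c,(u/5+240,v/5+150),z)[:2]-h; print(n,np.linalg.norm(d),np.degrees(np.arctan2(d[1],d[0])))
print(ray(c,(390/5+240,540/5+150),.074))
```

```text
tip 0.0489164542349087 -15.637272429059697
ci 0.05063954659028443 -29.468803714268823
co 0.06237299921687526 -29.866662660420356
[ 0.59284504 -0.16553146  0.074     ]
```

Call:
jog_arm(jaw=[0,0,0,0,0,0], slide=[[0,-0.002,-0.001],[0,0,0],[0,0,0],[0,0,0],[0,0,0],[0,0,0]], delta_rot=[[0,0,0.12],[0,0,0.12],[0,0,0.12],[0,0,0.1],[0,0,0],[0,0,0]])

```text
time: 18.98
ee_pos: [0.5928, -0.1648, 0.3084]
tcp_rot: [0.733, -0.68, -0.001, 0.001]
contact_force: [-0.5, 0.2, 2.0]
opening: 0.176
```

Run:
```python
from h import *
rel((.593,-.1644,.3085),-86.5)
c=cap('wrist')
cv2.imwrite('pics/w11.png',cv2.resize(c['frame'][150:270,230:350,::-1],None,fx=5,fy=5,interpolation=cv2.INTER_CUBIC))
np.savez('c11.npz',**{k:c[k] for k in('K','rvec','tvec')})
h=np.array([.593,-.1644])
def ang(a,z=.066,r0=.05): return proj(c,[*(h+r0*np.array([np.cos(np.radians(a)),np.sin(np.radians(a))])),z])[0]
# dark pointer scan: min brightness vs angle at radii 25..47 mm
g=cv2.cvtColor(c['frame'],cv2.COLOR_RGB2GRAY)
A=np.arange(-50,10,1.)
for r0 in (.025,.03,.035,.04,.045):
    b=[cv2.getRectSubPix(g,(1,1),tuple(map(float,ang(a,.066,r0))))[0,0] for a in A]; print(r0,[int(x) for x in b[::2]])
```

```text
t 18.975 pos [ 0.5928 -0.1648  0.3084] yaw -85.69 F [-0.5  0.2  2. ] open 0.176
shift [-0.003 -0.001 -0.001] shift-after-turn [-0.003 -0.001 -0.001] turn [ 0.005 -0.002  0.027]
0.025 [78, 77, 76, 75, 73, 73, 74, 66, 49, 40, 41, 42, 41, 43, 56, 68, 73, 74, 72, 74, 73, 72, 74, 73, 71, 73, 73, 72, 71, 72]
0.03 [139, 136, 121, 99, 83, 77, 77, 74, 60, 45, 44, 41, 41, 50, 63, 74, 75, 75, 76, 72, 75, 74, 74, 74, 72, 73, 71, 70, 73, 73]
0.035 [140, 140, 140, 141, 138, 139, 138, 137, 118, 84, 53, 51, 62, 75, 76, 75, 77, 74, 75, 73, 75, 72, 74, 74, 75, 75, 74, 75, 72, 72]
0.04 [142, 142, 141, 143, 139, 142, 139, 139, 136, 121, 70, 63, 88, 94, 88, 74, 64, 73, 77, 76, 76, 74, 74, 75, 75, 74, 75, 75, 73, 74]
0.045 [142, 130, 102, 137, 140, 140, 140, 140, 123, 75, 65, 68, 122, 136, 135, 131, 89, 111, 86, 77, 74, 76, 73, 57, 70, 75, 75, 76, 72, 75]
```

View pics/w11.png

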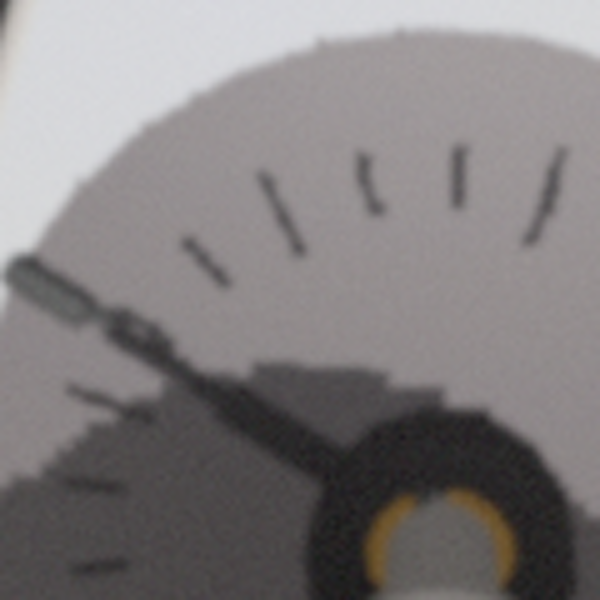

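Call:
jog_arm(jaw=[0,0,0,0,0,0,0,0,0], slide=[[0,0,0],[0,0,0],[0,0,-0.03],[0,0,-0.04],[0,0,-0.06],[0,0,-0.1],[0,0,-0.15],[0,0,-0.05],[0,0,0]], delta_rot=[[0,0,-0.08],[0,0,-0.08],[0,0,0],[0,0,0],[0,0,0],[0,0,0],[0,0,0],[0,0,0],[0,0,0]])

```text
time: 20.15
ee_pos: [0.5933, -0.1646, 0.3779]
tcp_rot: [0.762, -0.647, 0.0, 0.0]
contact_force: [-0.7, -0.2, -0.1]
opening: 0.179
```

Run:
```python
from h import *
c=cap('wrist'); rel((.5338,.1735,.36),5.67)
h=np.array([.593,-.1644]); g=cv2.cvtColor(c['frame'],cv2.COLOR_RGB2GRAY)
cv2.imwrite('pics/w12.png',cv2.resize(c['frame'][130:290,230:390,::-1],None,fx=3.7,fy=3.7,interpolation=cv2.INTER_CUBIC))
A=np.arange(-44,-14,1.)
for r0,z in ((.025,.066),(.03,.066),(.035,.066),(.04,.066),(.045,.066),(.055,.069),(.06,.069)):
    b=[int(cv2.getRectSubPix(g,(1,1),tuple(map(float,proj(c,[*(h+r0*np.array([np.cos(a),np.sin(a)])),z])[0])))[0,0]) for a in np.radians(A)]; print(r0,A[np.argmin(b)],b)
```

```text
t 20.2 pos [ 0.5932 -0.1646  0.3776] yaw -80.66 F [-0.2  0.9  0.2] open 0.172
shift [-2.289  0.025  0.115] shift-after-turn [-0.172 -2.282  0.117] turn [ 2.000e-03 -0.000e+00 -2.878e+00]
0.025 -26.0 [179, 178, 177, 176, 174, 170, 161, 150, 139, 125, 110, 99, 89, 83, 79, 76, 74, 71, 70, 70, 74, 79, 85, 92, 97, 100, 103, 105, 106, 105]
0.03 -26.0 [180, 180, 179, 178, 177, 176, 176, 174, 166, 153, 135, 117, 103, 96, 94, 91, 90, 88, 87, 87, 88, 92, 98, 102, 104, 103, 103, 106, 106, 105]
0.035 -29.0 [180, 180, 180, 179, 179, 180, 179, 179, 178, 177, 174, 163, 146, 126, 108, 99, 108, 124, 143, 158, 164, 156, 144, 137, 131, 123, 119, 112, 106, 106]
0.04 -29.0 [181, 181, 180, 179, 180, 180, 179, 179, 180, 178, 176, 171, 160, 142, 119, 107, 112, 133, 154, 169, 174, 176, 175, 171, 161, 146, 129, 122, 124, 126]
0.045 -30.0 [175, 180, 182, 181, 180, 180, 180, 180, 179, 175, 167, 145, 120, 106, 98, 99, 113, 138, 162, 173, 176, 175, 176, 176, 171, 157, 143, 145, 162, 171]
0.055 -31.0 [183, 184, 182, 183, 182, 182, 181, 182, 181, 180, 180, 171, 148, 126, 127, 132, 135, 149, 167, 176, 176, 175, 175, 175, 175, 176, 175, 174, 175, 174]
0.06 -30.0 [184, 184, 182, 183, 183, 181, 182, 181, 180, 182, 179, 176, 156, 129, 125, 131, 134, 153, 171, 176, 175, 176, 175, 176, 176, 175, 174, 173, 173, 175]
```

Call:
jog_arm(jaw=[0,0,0,0,0,0,0,0,0,0], slide=[[0,0,0],[0,0,0],[0,0,0],[0,0,0],[0,0,0],[0,0,0],[0,0,0],[0,0,0],[0,0,0],[0,0,0]], delta_rot=[[0,0,-0.25],[0,0,-0.33],[0,0,-0.33],[0,0,-0.33],[0,0,-0.33],[0,0,-0.33],[0,0,-0.33],[0,0,-0.33],[0,0,-0.3],[0,0,0]])

```text
time: 21.45
ee_pos: [0.5909, -0.1642, 0.3674]
tcp_rot: [0.998, 0.068, -0.008, -0.001]
contact_force: [-0.4, -0.1, 0.1]
opening: 0.18
```

Call:
jog_arm(jaw=[0,0,0,0,0,0,0,0,0,0], slide=[[-0.02,-0.2,0],[-0.02,-0.3,0],[-0.02,-0.33,0],[-0.03,-0.33,0],[-0.03,-0.33,0],[-0.03,-0.33,0],[-0.02,-0.3,0],[0,-0.13,0],[0,0,0],[0,0,0]], delta_rot=[[0,0,0],[0,0,0],[0,0,0],[0,0,0],[0,0,0],[0,0,0],[0,0,0],[0,0,0],[0,0,0],[0,0,0]])

```text
time: 22.7
ee_pos: [0.5221, 0.1771, 0.3638]
tcp_rot: [0.999, 0.047, -0.011, -0.0]
contact_force: [-0.6, 0.2, 0.6]
opening: 0.178
```

```bash
python3 -c "
from h import *
rel((.5338,.1735,.36),5.67)"
```

```text
t 22.7 pos [0.5221 0.1771 0.3638] yaw 5.35 F [-0.6  0.2  0.6] open 0.178
shift [0.076 0.031 0.024] shift-after-turn [0.075 0.031 0.025] turn [-0.002  0.042 -0.011]
```

Call:
jog_arm(jaw=[0,0,0,0,0], slide=[[0,0,0],[0,0,0],[0.075,0.031,0],[0,0,0],[0,0,0]], delta_rot=[[-0.002,0.042,-0.011],[0,0,0],[0,0,0],[0,0,0],[0,0,0]])

```text
time: 23.32
ee_pos: [0.5352, 0.1707, 0.3637]
tcp_rot: [0.999, 0.047, 0.001, 0.0]
contact_force: [-0.2, 0.3, -0.5]
opening: 0.177
```

```bash
python3 -c "
from h import *
rel((.5338,.1735,.32),5.67)"
```

```text
t 23.325 pos [0.5352 0.1707 0.3637] yaw 5.39 F [-0.2  0.3 -0.5] open 0.177
shift [-0.008 -0.02   0.291] shift-after-turn [-0.008 -0.02   0.291] turn [ 0.    -0.002 -0.009]
```

Call:
jog_arm(jaw=[0,0,0,0,0,0,0], slide=[[-0.008,-0.02,0],[0,0,0],[0,0,0.1],[0,0,0.1],[0,0,0.1],[0,0,0.03],[0,0,0]], delta_rot=[[0,0,0],[0,0,0],[0,0,0],[0,0,0],[0,0,0],[0,0,0],[0,0,0]])

```text
time: 24.2
ee_pos: [0.533, 0.1737, 0.3092]
tcp_rot: [0.999, 0.047, -0.001, 0.001]
contact_force: [0.2, -0.2, -0.4]
opening: 0.176
```

```bash
python3 -c "
from h import *
rel((.5338,.1735,.2502),5.67)"
```

```text
t 24.2 pos [0.533  0.1737 0.3092] yaw 5.4 F [ 0.2 -0.2 -0.4] open 0.176
shift [0.005 0.001 0.394] shift-after-turn [0.005 0.002 0.394] turn [ 0.003  0.002 -0.009]
```

Aligned within 1 mm of the hole (2 mm clearance). Descend.

Call:
jog_arm(jaw=[0,0,0,0,0,0,0], slide=[[0.005,0.001,0],[0,0,0.06],[0,0,0.07],[0,0,0.08],[0,0,0.08],[0,0,0.05],[0,0,0]], delta_rot=[[0.003,0.002,-0.009],[0,0,0],[0,0,0],[0,0,0],[0,0,0],[0,0,0],[0,0,0]])

```text
time: 25.08
ee_pos: [0.534, 0.1737, 0.2548]
tcp_rot: [0.999, 0.05, 0.0, -0.0]
contact_force: [0.5, 0.6, 0.9]
opening: 0.181
```

```bash
python3 -c "
from h import *
rel((.5338,.1735,.2502),5.67)"
```

```text
t 25.075 pos [0.534  0.1737 0.2548] yaw 5.68 F [0.5 0.6 0.9] open 0.181
shift [-0.002  0.001  0.031] shift-after-turn [-0.002  0.001  0.031] turn [-0.001 -0.     0.   ]
```

Call:
jog_arm(jaw=[0,0,0,0], slide=[[-0.002,0,0.02],[0,0,0],[0,0,0.009],[0,0,0]], delta_rot=[[0,0,0],[0,0,0],[0,0,0],[0,0,0]])

```text
time: 25.58
ee_pos: [0.5341, 0.1739, 0.2511]
tcp_rot: [0.999, 0.05, 0.001, -0.001]
contact_force: [0.6, -0.5, -0.0]
opening: 0.18
```

```bash
python3 -c "
from h import *
rel((.5338,.1735,.2502),5.67)"
```

```text
t 25.575 pos [0.5341 0.1739 0.2511] yaw 5.7 F [ 0.6 -0.5 -0. ] open 0.18
shift [-0.002  0.003  0.006] shift-after-turn [-0.002  0.002  0.006] turn [-0.002 -0.004  0.001]
```

Call:
jog_arm(jaw=[0,0,0.3,0.6,0.6,0.6,0.6], slide=[[0,0,0.005],[0,0,0],[0,0,0],[0,0,0],[0,0,0],[0,0,0],[0,0,0]], delta_rot=[[0,0,0],[0,0,0],[0,0,0],[0,0,0],[0,0,0],[0,0,0],[0,0,0]])

```text
time: 26.45
ee_pos: [0.5342, 0.174, 0.2508]
tcp_rot: [0.999, 0.05, 0.001, -0.001]
contact_force: [0.3, -0.2, -0.1]
opening: 0.598
```

Call:
jog_arm(jaw=[0.6,0.6,0.6,0.6,0.6,0.6,0.6,0.6,0.6,0.6], slide=[[0,0,-0.05],[0,0,-0.1],[0,0,-0.15],[0,0,-0.2],[0,0,-0.2],[0,0,-0.05],[-0.2,-0.03,0],[-0.25,-0.03,0],[0,0,0],[0,0,0]], delta_rot=[[0,0,0],[0,0,0],[0,0,0],[0,0,0],[0,0,0],[0,0,0],[0,0,0],[0,0,0],[0,0,0],[0,0,0]])

```text
time: 27.7
ee_pos: [0.4642, 0.1755, 0.3734]
tcp_rot: [0.999, 0.05, 0.004, -0.002]
contact_force: [0.6, 0.4, 0.7]
opening: 0.6
```

Run:
```python
from h import *
rel((.457,.1774,.361),5.7)
c=cap('wrist'); print(proj(c,[[.533,.1735,.119]]))
m=(c['frame'].min(2)>225).astype(np.uint8)
n,l,st,ce=cv2.connectedComponentsWithStats(m)
for i in range(1,n):
    if st[i,4]>60: print(st[i],ray(c,(st[i,0]+st[i,2]/2,st[i,1]+st[i,3]/2),.119)[:2])
for cam in('wrist','side','scene'):
    if cam!='wrist': cap(cam)
    for k in ('tool_handle','nutdriver','index_clip'): print(cam,k,[(np.round(d['location'],3).tolist(),round(d['conf'],2)) for d in arm.look_for(cam,k)][:3])
c=cap('side');u=proj(c,[[.5335,.1735,.119],[.5335,.1735,.059],[.534,.254,.119],[.534,.254,.059]]);print(u)
g=c['frame'].mean(2).astype(int)
for a in (0,2):
  for v in range(int(u[a,1])-2,int(u[a+1,1])+2,3): print(v,g[v,int(u[a,0])-8:int(u[a,0])+9])
```

```text
t 27.7 pos [0.4642 0.1755 0.3734] yaw 5.69 F [0.6 0.4 0.7] open 0.6
shift [-0.047 -0.017  0.083] shift-after-turn [-0.046 -0.017  0.083] turn [-0.008 -0.014 -0.   ]
[[332.8828082  150.28222469]]
[491  68  63  81 359] [0.56928851 0.05980332]
[ 458   91   44   48 1616] [0.5630178  0.08499239]
[ 229  103  148   86 5574] [0.53374869 0.192734  ]
[192 121  27  26 434] [0.53496869 0.25470221]
[616 121  24  51 688] [ 0.55372469 -0.01257773]
[ 438  291   46   42 1481] [0.42877762 0.06783545]
wrist tool_handle [([0.531, 0.176, 0.121], 0.81)]
wrist nutdriver [([0.537, 0.246, 0.118], 0.66)]
wrist index_clip []
side tool_handle [([0.527, 0.166, 0.089], 0.54)]
side nutdriver [([0.529, 0.248, 0.086], 0.54)]
side index_clip [([0.518, 0.164, 0.045], 0.28), ([0.605, -0.383, 0.065], 0.2)]
scene tool_handle [([0.543, 0.181, 0.088], 0.66)]
scene nutdriver [([0.538, 0.259, 0.092], 0.68)]
scene index_clip []
[[313.33703685 223.79746957]
 [313.24202269 242.66567913]
 [304.91708212 208.11160893]
 [305.02414918 226.53874396]]
221 [173 170 161 170 176 178 157 101  32  42  42  37  34  34  30  35  36]
224 [174 1
[... 399 characters left out ...]
6 185 187 174 170 177 177 179 157]
242 [ 92  96  90 175 194 169 174 186 185 186 185 172 175 182 178 177 178]
206 [ 36  34  35  37  34  29  52  94 113  90  58  36  33  35  31  35  29]
209 [ 77  34  38  38  45 135 168 166 165 167 228 217 108  41  33  35  34]
212 [122  81  35  36  49 130 165 173 177 176 173 140  72  37  35  31  34]
215 [ 97  75  37  39  52 132 166 172 177 177 172 140  68  32  31  37  31]
218 [ 96  75  35  39  35 128 166 174 177 176 169 137  69  36  34  32  33]
221 [105  90  72  82  92 139 165 176 176 173 170 161 170 176 178 157 101]
224 [163 164 171 170 173 171 167 176 175 174 168 161 169 220 253 255 255]
227 [ 96  93  93  94 139 164 167 175 179 175 166 163 195 191 155 173 187]
```

```bash
python3 -c "
from plant import arm
print(arm.close_job())"
```

```text
the job is handed in; nothing more can be done
None
```

The screw is turned so the pointer points at the index clip, the tool is back in its own hole, and the job is handed in at about 28 s of robot time. It gave no verdict.

- **Turning:** I lowered the tool until the blade was bottomed in the slot, with single force readings up to about 2.3 N. I then turned the screw clockwise. The first turn left the pointer about 14° short, so I turned it further.
- **Pointer check:** After lifting the blade out, the wrist image put the pointer at about -29° and the clip at about -30°, inside the 6° allowed. I did not measure the pointer again after that.
- **Tool check:** I let go with the tool less than 1 mm from where I had picked it up. The side image shows the handle upright at its expected height. The detectors place it within 1–3 mm of its starting position, and the nut driver up to about 8 mm from the earlier readings in the wrist view (1–2 mm in the others), on a detector good to about 4 mm. The arm was clear of everything.
- **Failed or missing checks:** The detectors did not find the clip in the last pictures, so I measured it from the pixels myself. My viewing limit ran out before the picture taken after lifting the tool, so the checks from there on are numeric only. The other bystanders were not re-measured.

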